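# Wind up the bench lift and slide the carton across

### The job

Wind the crank clockwise (seen from above) until the lift table is level with the yellow deck beside it, carrying the lime-green carton up with it. Then slide the carton across, without lifting it, until it stands wholly and upright on the deck, with the table still level. Leave the tape roll, bottles and sanding block undisturbed.

Things in the scene. Friction and masses are not known exactly. Their poses are not given: they have to be found in the camera images.
- station: Fixed grey base plate 150 x 420 x 12 mm of the bench lift, standing on the desk. Origin: on the desk, below the centre of the lift table; z up. Its -y end carries the blue crank post (58 x 58 mm, top 87 mm over the desk, axis at x = 0, y = -185 mm), the lift table stands at its middle, the yellow deck at its +y end. Everything on it shares its yaw.
- lift_table (a joint): Rise of the lift table in m: 0 at the start (top 80 mm over the desk), top stop 0.048. It rises 12 mm for every full clockwise turn (seen from above) of the crank, sinks as the crank turns back, and stays where it is left; pushing or loading the table itself does not move it (below 40 N).
- crank (a joint): Angle of the crank in rad, 0 at the start (arm pointing to the station's -y), growing clockwise from above; 25.1 at the top stop. Turning it takes about 2 N at the handle. Several turns are needed.
- crank_hub (a point): Top of the crank's hub (30 mm across) on the vertical crank axis, 111 mm over the desk. The arm, 18 mm wide, top 107 mm over the desk, reaches from it to the handle 62 mm off the axis.
- handle_mid (a point): Grip point of the red upright handle, a free-spinning sleeve 25 mm across and 52 mm tall, from 108 to 160 mm over the desk; this point is on its axis 138 mm over the desk. It runs round the crank axis at 62 mm radius at constant height; it can be held lightly from above or pushed round. It spins on its pin, so a gripper holding it need not turn.
- table_top (a point): Centre of the top face of the aluminium lift table, 180 mm (station x) by 110 mm (station y), 10 mm thick. Axes as the station's.
- deck_top (a point): Centre of the free top face of the fixed yellow deck, 180 mm (x) by 120 mm (y), 131 mm from the table's centre along the station's +y; its height is 98 to 118 mm over the desk, different at each start. Axes as the station's. A 3 mm gap and a gentle entry bevel (13 mm long, its lip 4 mm below the top) face the table; a stop rim 12 mm high closes its far +y edge.
- carton: Lime-green closed carton 72 x 116 x 54 mm, 0.2 to 0.45 kg, origin at the centre of its underside, its z up, its 116 mm side along its own y. It stands on the middle of the lift table with the 116 mm side roughly along the station's x. Its side walls can be pushed from 5 to 40 mm above its underside.
- tape: Loose roll of masking tape, 100 mm across, 24 mm high, lying behind the station; origin under its centre.
- purple_bottle: Loose purple paint bottle, 35 mm across, 113 mm tall, standing behind the station; origin under its centre.
- orange_bottle: Loose orange paint bottle, 37 mm across, 121 mm tall, standing behind the station; origin under its centre.
- sander: Loose sanding block 34 x 66 x 24 mm, lying behind and right of the station; origin under its centre.

How it is judged (in metres and radians):
On the way:
1. the table stands level with the deck (within 4 mm) for half a second with the carton still on the table (z of table_top in the frame of deck_top between -0.004 and 0.004 m and y of carton in the frame of table_top between -0.03 and 0.03 m and z of carton in the frame of table_top between -0.006 and 0.006 m), for 0.5 s.
At the end, for the whole second after the job is handed in: The table's top is within 4 mm of the deck's height; the carton stands upright (within 0.06 rad) and at rest flat on the deck (underside within 4 mm of its top), wholly on it: its centre within 32 mm of the deck's centre along x, and from 25 mm short of it to 35 mm past it along y (z of table_top in the frame of deck_top between -0.004 and 0.004 m and x of carton in the frame of deck_top between -0.032 and 0.032 m and y of carton in the frame of deck_top between -0.025 and 0.035 m and z of carton in the frame of deck_top between -0.004 and 0.004 m and angle between carton's own z axis and vertical below 0.06 rad and linear speed of carton below 0.02 m/s); the robot touches nothing.
It fails at once if the carton is lifted: its underside more than 15 mm above the deck, or more than 15 mm above the table (z of carton in the frame of deck_top above 0.015 m or z of carton in the frame of table_top above 0.015 m).
It fails at once if the tape roll, a bottle or the sanding block is moved by more than 20 mm (distance of any of tape, purple_bottle, orange_bottle, sander from where it was at the start of the episode above 0.02 m).
It also fails if it takes over 72 s, if anything falls off the work surface, if the arm or the gripper's body presses on something with over 40 N, if the wrist force passes 120 N, or if a joint passes its speed limit or range.

### The arm

A 6-joint arm with a two-finger parallel gripper is mounted at the origin on a cart in front of the work surface, level with it; the furniture and walls round the work are solid. World frame = base frame: x ahead of the robot, y to its left, z up, the work surface at z = 0. Lengths are in mm, angles in rad, forces in N, time in s.
With the tool pointing down it reaches from about 350 to 775 mm from the base axis. Payload 7.3 kg.
Tool frame: the origin (TCP) lies midway between the tips of the shut fingers; the grasp point (between the pads) lies 19 mm behind it; z points along the fingers, y is the line along which they close (so a half turn about z gives the same grasp; the last joint's range is limited). The gripper opens to 92 mm and grips with 3 to 60 N. Pads are 19 mm wide; open, the fingers measure 130 mm over their backs; the gripper's body (75 mm by 190 mm) begins 47 mm behind the grasp point.
Start: joints at [-1.31, 0.342, 1.524, -0, 1.275, -0.146], TCP at [207.753, -482.17, 188.041] pointing down, gripper open.
Joint ranges: [-2.53, 2.53], [-0.77, 2.02], [0.04, 2.7], [-1, 4.14], [0.28, 2.66], [-3.11, 3.11]. Speed limits (rad/s): [2.57, 2.57, 3.14, 3.14, 3.14, 3.14].

### API

Orientations are given as [roll, pitch, yaw] about the fixed x, y, z axes, in that order (R = Rz(yaw) Ry(pitch) Rx(roll)).
In Python, from plant import get_obs, capture, camera_model, close_job, search_frame, regions_of, pinpoint gives the robot as it stands. The module is installed in compiled form; this text tells all that it offers.
- The arm moves only by the shell command python3 -m pendant 'ROWS'. ROWS is JSON, one flat list of numbers, 7 for each row, row after row: the shift along the tool's x, y, z in units of 30 mm (1.0 is 30 mm), then the turn, a rotation vector about the tool's x, y, z in units of 4 degrees (1.0 is 4 degrees), then the closure, from -1 (fully open) to 1 (shut), so that 0 is half open. In form: [dx, dy, dz, wx, wy, wz, gripper, dx, dy, dz, wx, wy, wz, gripper, ...]. A call has 1 to 12 rows; each row shifts and turns the commanded pose from where the row before left it, along the tool's axes as they then stand; what a row does not reach is not made up. A row lasts 1/10 s, in which the tool goes at most 50 mm and 8.59 degrees, less where a joint would pass 70% of its speed; a pose out of reach is approached as far as the arm can. A call with a number of a shift or a turn outside -1 to 1 is refused whole. A call with a gripper value outside its range is refused whole. The fingers move at their own pace and stop on an object; the grip force is fixed at half the most. Time passes only in rows, so rows that do not move let the fingers close. It gives the time, the measured TCP pose, the force, the opening and the grip force at its end, in the units of the state.
- get_obs(): the state, without advancing time (a new reading comes with each control period).
- capture(name): name is "scene" or "top" or "wrist"; returns the picture (384x512x3 uint8, red, green, blue); there is no depth.
- camera_model(name): a dict with "fov_y" (degrees; the focal length in pixels is half the picture's height over the tangent of half this angle, whatever the lens; pixels are square), "cx", "cy" (the principal point, pixels), "pose" (4x4, takes a point from camera to world coordinates). Camera axes: x right, y up, looking along -z (the intrinsics and any distortion apply to the point x, -y, -z); pixel columns grow to the right and rows downward; lengths in mm; the calibration is good to about 2 mm. A picture is of the moment at which its call begins: read the wrist's pose just before it. camera_model takes no time and is no camera call; for the wrist camera it gives the pose at the moment of the call.
- close_job(): hands the job in; it is judged then, once.
Trained networks look in the newest picture that a camera, given by its name, has taken for a name from the list of things; names that differ only in an ending like _2 or _b are one class to them, and where a whole thing is asked for, a point or a joint stands for the part that bears it (a point fixed in the world has none). Each returns a list of dicts, best first, with "score" (0 to 1); they miss things now and then, are a little off and sometimes report something else, mostly with a low value. They report only what shows in the picture. A call takes as long as a camera call.
- search_frame(camera, thing): "location" ([column, row] in pixels, amid what is visible of it).
- regions_of(camera, thing): "pixels" (384x512 bool, what is visible of it) and "location" ([column, row] in pixels, amid what is visible of it).
- pinpoint(camera, thing): "location" ([column, row] in pixels: a listed point, or the origin of a listed thing).
The state is a dict: "time": time; "joint_positions": joint angles; "dq": joint speeds; "tau": joint torques, N m; "tool_pos": TCP position; "tcp_rot": TCP orientation; "contact_force": force on the tool from outside, world axes, zero at the start; "moment": the same for the moment, N m; "grip_width": finger opening in mm; "finger_force": force on a finger pad.
Only numpy, scipy, OpenCV 4.12 (cv2) and the standard library are available. Lean on these libraries where they do the work, as an engineer would, in place of code of your own. Each camera call takes 0.05 s, during which the arm holds its last target. There are 200 camera calls.

## Working session

There is one attempt and no reset: what is moved stays moved. The work goes in short steps, Python scripts to look and compute and a shell command to move; the robot and the scene stay as the last step left them, time stands still between calls to the robot, and variables do not carry over. Pictures are saved under pics/ and viewed, at most 12 in all, crops included, and the job is handed in when it is done.

```bash
mkdir -p pics
cat > h.py <<'E'
import numpy as np,cv2
from plant import *
def ray(cam,px):
    m=camera_model(cam);f=192/np.tan(np.radians(m['fov_y'])/2)
    d=np.array([(px[0]-m['cx'])/f,-(px[1]-m['cy'])/f,-1]);T=np.array(m['pose'])
    return T[:3,3],T[:3,:3]@d
def atz(cam,px,z):
    o,d=ray(cam,px);return (o+d*(z-o[2])/d[2]).round(1)
E
python3 - <<'E'
from h import *
ims=[]
for c in ("scene","top"):
    ims.append(capture(c)); m=camera_model(c);print(c,{k:v for k,v in m.items() if k!='pose'},np.array(m['pose'])[:3].round(2).tolist())
    for t,z in (("crank_hub",111),("handle_mid",138),("table_top",80),("deck_top",108),("carton",80),("station",0),("tape",0),("purple_bottle",0),("orange_bottle",0),("sander",0)):
        r=pinpoint(c,t)
        for q in r[:2]: print(t,round(q['score'],2),np.round(q['location'],1),atz(c,q['location'],z))
cv2.imwrite('pics/a.png',cv2.cvtColor(ims[0],cv2.COLOR_RGB2BGR))
cv2.imwrite('pics/b.png',cv2.cvtColor(ims[1],cv2.COLOR_RGB2BGR))
print(get_obs())
E
```

```text
scene {'fov_y': 51.04770042225564, 'cx': 251.1662480479806, 'cy': 195.70869666423937} [[-0.77, 0.26, -0.58, -33.83], [-0.63, -0.35, 0.69, 788.82], [-0.02, 0.9, 0.44, 602.54]]
crank_hub 0.67 [317.2 179.6] [ 520.5 -188.4  111. ]
crank_hub 0.64 [274.  188.4] [587.6 -60.6 111. ]
handle_mid 0.69 [328.1 168.3] [ 507.3 -227.3  138. ]
deck_top 0.64 [237.4 218.1] [560.6 131.6 108. ]
carton 0.65 [275.2 213.5] [529.1  13.3  80. ]
carton 0.29 [274.  191.6] [613.3 -95.8  80. ]
station 0.69 [273.6 235.6] [541.9   2.7   0. ]
tape 0.87 [151.7 244.4] [782.2 243.3   0. ]
tape 0.59 [202.9 224.3] [748.2  79.1   0. ]
purple_bottle 0.64 [238.3 222.5] [670.5   6.8   0. ]
purple_bottle 0.53 [232.9 213.2] [722.4 -27.2   0. ]
orange_bottle 0.69 [202.9 223.1] [753.3  74.    0. ]
orange_bottle 0.56 [328.5 165.4] [ 682.  -556.9    0. ]
sander 0.63 [273.4 189.8] [ 722.7 -241.8   -0. ]
top {'fov_y': 48.13772381048936, 'cx': 262.17232234176646, 'cy': 188.29746584782916} [[-0.02, 0.98, -0.19, 397.41], [-1.0, -0.02, 0.03, 11.98], [0.03, 0.19, 0.98, 1209.04]]
crank_hub 0.55 [322.6 224.9] [ 506.3 -176.8  111. ]
crank_h
[... 590 characters left out ...]
.1, 'joint_positions': array([-1.30998921e+00,  3.42029021e-01,  1.52402189e+00, -1.04510308e-05,
        1.27540388e+00, -1.46004536e-01]), 'dq': array([ 4.81606570e-04,  1.16344074e-04,  2.86866080e-04, -2.15381690e-03,
       -8.98415137e-04,  9.90975946e-05]), 'tau': array([ 8.71687807e-04, -4.31137776e+01, -2.44483387e+01,  7.18406495e-02,
        4.83383064e-02, -3.95429481e-05]), 'tool_pos': array([ 207.76404135, -482.20453442,  188.05274655]), 'tcp_rot': array([3.14145771e+00, 2.99494179e-05, 4.06814688e-01]), 'contact_force': array([ 0.89716308,  0.15787959, -0.35155865]), 'moment': array([-0.01047115, -0.00397493, -0.0082687 ]), 'finger_force': 0.0, 'grip_width': 91.85366204501777}
```

View pics/a.png

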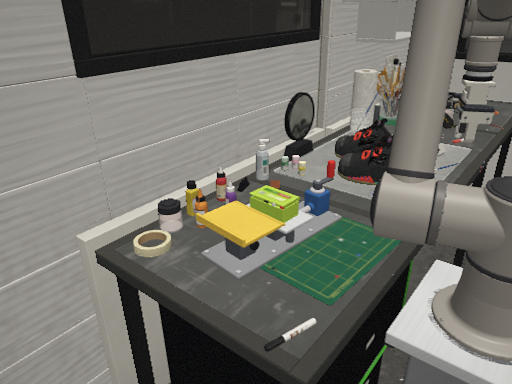

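View pics/b.png

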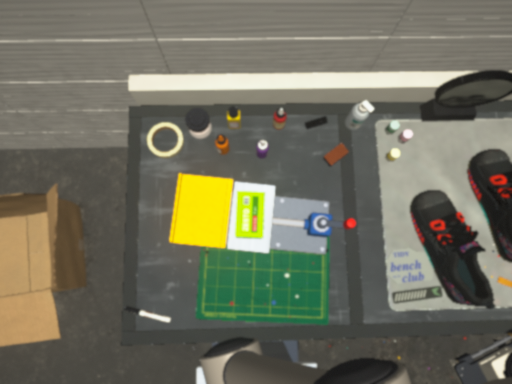

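The scene view shows the deck around (240,222) and the carton around (275,203). The top view shows the deck at (202,211), the carton at (253,215), the crank hub at (318,224) and the red handle at (350,223). Next I'll triangulate the deck corners and the handle.

```bash
cat >> h.py <<'E'
def tri(ps):
    A=np.zeros((3,3));b=np.zeros(3)
    for c,p in ps:
        o,d=ray(c,p);d=d/np.linalg.norm(d);P=np.eye(3)-np.outer(d,d);A+=P;b+=P@o
    x=np.linalg.solve(A,b);e=[np.linalg.norm(np.cross(x-ray(c,p)[0],ray(c,p)[1]/np.linalg.norm(ray(c,p)[1]))) for c,p in ps]
    return x.round(1),np.round(e,1)
def hsvmask(im,lo,hi,k=3):
    m=cv2.inRange(cv2.cvtColor(im,cv2.COLOR_RGB2HSV),lo,hi)
    n,l,s,c=cv2.connectedComponentsWithStats(m)
    i=1+np.argmax(s[1:,4]);return ((l==i)*255).astype(np.uint8),c[i]
def quad(m):
    h=cv2.convexHull(cv2.findContours(m,0,1)[0][0])
    return cv2.approxPolyN(h,4,ensure_convex=True).reshape(-1,2)
E
python3 - <<'E'
from h import *
for c in ("scene","top"):
    im=capture(c)
    m,ce=hsvmask(im,(20,170,120),(28,255,255));print(c,m.sum()//255)
    print('deck',quad(m).tolist(), ce.round(1))
    m,ce=hsvmask(im,(30,120,80),(45,255,255));print('carton',quad(m).tolist(),m.sum()//255,ce.round(1))
    if c=='top':
        for q in quad(hsvmask(im,(20,170,120),(28,255,255))[0]): print(atz(c,q,108))
        x=im[205:240,335:365];m,ce=hsvmask(x,(0,150,80),(8,255,255));print('handle',ce+[335,205],atz(c,ce+[335,205],160))
        m,ce=hsvmask(im[205:245,300:340],(100,120,50),(125,255,255));print('post',ce+[300,205],atz(c,ce+[300,205],90))
    for t in("deck_top","handle_mid","crank_hub"):
        r=regions_of(c,t)
        for q in r[:2]: print(t,q['score'],q['location'],q['pixels'].sum())
E
```

```text
scene 401
deck [[286, 224], [243, 247], [197, 220], [197, 214]] [230.2 231.8]
carton [[299, 196], [295, 228], [250, 206], [250, 179]] 1092 [274.6 203.3]
deck_top 0.96 [237.2, 222.9] 2170
handle_mid 0.68 [330.6, 167.9] 140
handle_mid 0.35 [200.7, 204.0] 201
crank_hub 0.76 [327.5, 175.2] 239
crank_hub 0.24 [330.9, 169.2] 143
top 3908
deck [[233, 178], [225, 248], [168, 242], [178, 173]] [200.7 210.5]
carton [[263, 192], [263, 237], [235, 237], [237, 192]] 956 [249.6 214.3]
[634.5  51.6 108. ]
[453.5  74.1 108. ]
[471.9 218.  108. ]
[650.6 194.8 108. ]
handle [349.59615385 223.17307692] [ 504.2 -235.4  160. ]
post [315.04854369 226.54368932] [ 504.5 -160.4   90. ]
deck_top 0.72 [204.0, 210.8] 3732
handle_mid 0.57 [348.5, 223.8] 108
crank_hub 0.66 [336.8, 224.2] 252
```

```bash
python3 -m pendant '[0,0,0,0,0,-1,-1, 0,0,0,0,0,-1,-1, 0,0,0,0,0,-1,-1, 0,0,0,0,0,-1,-1, 0,0,-0.2,0,0,-1,-1, 0,0,-0.2,0,0,-1,-1, 0,0,-0.2,0,0,-1,-1, 0,0,-0.2,0,0,-1,-1, 0,0,-0.2,0,0,-1,-1, 0,0,0,0,0,-1,-1, 0,0,0,0,0,-1,-1, 0,0,0,0,0,-1,-1]'
python3 -m pendant '[0,0,0,0,0,-1,-1, 0,0,0,0,0,-1,-1, 0,0,0,0,0,-0.85,-1, 1,0.9,0,0,0,0,-1, 1,0.9,0,0,0,0,-1, 1,0.9,0,0,0,0,-1, 1,0.9,0,0,0,0,-1, 1,0.9,0,0,0,0,-1, 1,0.9,0,0,0,0,-1, 1,0.9,0,0,0,0,-1, 1,0.9,0,0,0,0,-1, 0,0,0,0,0,0,-1]'
```

```text
time: 2.7
tool_pos: [207.8, -482.2, 218.1]
tcp_rot: [3.141, 0.0, 1.247]
contact_force: [-0.6, -0.3, -0.6]
grip_width: 91.6
finger_force: 0.0
time: 3.9
tool_pos: [455.3, -268.3, 217.9]
tcp_rot: [3.141, -0.001, 1.448]
contact_force: [-0.2, -0.9, 0.1]
grip_width: 91.9
finger_force: 0.0
```

Run:
```python
from h import *
im=capture("wrist");cv2.imwrite('pics/c.png',cv2.cvtColor(im,cv2.COLOR_RGB2BGR))
print(np.array(camera_model("wrist")['pose'])[:3].round(2).tolist())
for t,z in (("crank_hub",111),("handle_mid",138)):
    for q in pinpoint("wrist",t)[:2]: print(t,q['score'],q['location'],atz("wrist",q['location'],z))
m,ce=hsvmask(im,(0,150,80),(8,255,255));print('handle',ce,m.sum()/255)
```

```text
[[0.99, 0.12, 0.03, 462.19], [-0.12, 0.96, 0.27, -198.3], [-0.0, -0.27, 0.96, 414.95]]
crank_hub 0.85 [299.7, 93.5] [ 508.8 -176.9  111. ]
handle_mid 0.87 [304.9, 158.6] [ 504.  -243.4  138. ]
handle_mid 0.2 [429.6, 130.7] [ 630.7 -231.4  138. ]
handle [304.36200717 159.11111111] 558.0
```

View pics/c.png

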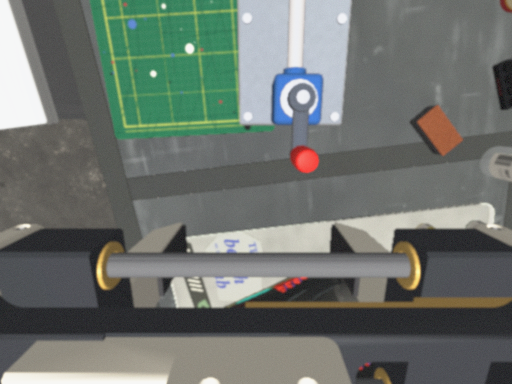

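The wrist view shows the hub at (302,97) and the red handle at (305,160), with the gripper short of the handle. I'll move over it, go down and close.

```bash
python3 -m pendant '[0.57,0.74,0,0,0,0,-1, 0.57,0.74,0,0,0,0,-1, 0,0,0.6,0,0,0,-1, 0,0,0.6,0,0,0,-1, 0,0,0.6,0,0,0,-1, 0,0,0.6,0,0,0,-1, 0,0,0.5,0,0,0,-1, 0,0,0.4,0,0,0,-1, 0,0,0,0,0,0,1, 0,0,0,0,0,0,1, 0,0,0,0,0,0,1, 0,0,0,0,0,0,1]'
python3 -m pendant '[0,0,0,0,0,0,1, 0,0,0,0,0,0,1]'
```

```text
time: 5.25
tool_pos: [501.2, -243.6, 119.9]
tcp_rot: [3.14, 0.001, 1.443]
contact_force: [0.1, 0.2, -0.3]
grip_width: 64.6
finger_force: 0.0
time: 5.45
tool_pos: [501.0, -243.3, 119.4]
tcp_rot: [3.141, 0.0, 1.444]
contact_force: [-0.7, 0.6, -0.3]
grip_width: 48.7
finger_force: 0.0
```

```bash
python3 -m pendant '[0.1,0.06,0,0,0,0,1, 0,0,0,0,0,0,1, 0,0,0,0,0,0,1, 0,0,0,0,0,0,1, 0,0,0,0,0,0,1]'
```

```text
time: 5.95
tool_pos: [503.8, -241.0, 120.4]
tcp_rot: [3.139, 0.001, 1.444]
contact_force: [-0.4, 0.4, 9.7]
grip_width: 8.5
finger_force: 5.0
```

```bash
python3 - <<'E'
from h import *
ims=[capture(c) for c in("top","wrist","scene")]
cv2.imwrite('pics/d.png',cv2.cvtColor(np.hstack([cv2.resize(ims[1],(400,300)),cv2.resize(ims[2][120:270,220:420],(400,300))]),cv2.COLOR_RGB2BGR))
E
python3 -m pendant '[0,0,0,0,0,0,1]'
```

```text
time: 6.2
tool_pos: [504.0, -241.2, 120.8]
tcp_rot: [3.138, 0.002, 1.443]
contact_force: [0.4, 0.4, 8.8]
grip_width: 0.1
finger_force: 5.2
```

View pics/d.png

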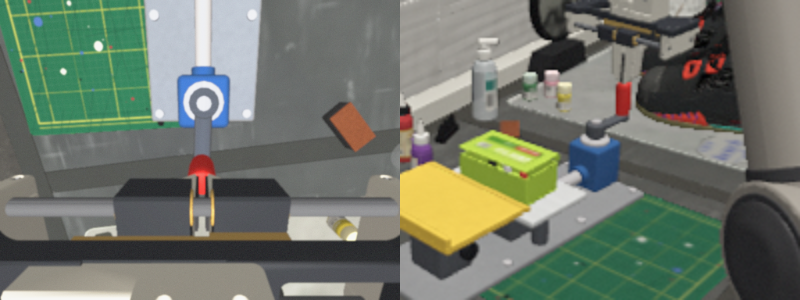

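The fingers shut on nothing. The handle, at (202,168) in the left half, is further towards +y than the fingers. I'll open, rise and measure again.

```bash
python3 -m pendant '[0,0,0,0,0,0,-1, 0,0,0,0,0,0,-1, 0,0,0,0,0,0,-1, 0,0,-0.9,0,0,0,-1, 0,0,-0.9,0,0,0,-1, 0,0,0,0,0,0,-1]'
python3 - <<'E'
from h import *
print(get_obs()['tool_pos'],get_obs()['tcp_rot'])
im={c:capture(c) for c in("top","wrist","scene")}
P=[]
for c in im:
    L=pinpoint(c,"handle_mid");H=pinpoint(c,"crank_hub")
    print(c,[(q['score'],q['location'],atz(c,q['location'],138)) for q in L[:2]],[(q['score'],q['location'],atz(c,q['location'],111)) for q in H[:2]])
    if L: P.append((c,L[0]['location']))
for a in range(len(P)):
  for b in range(a): print(P[a][0],P[b][0],tri([P[a],P[b]]))
cv2.imwrite('pics/e.png',cv2.cvtColor(im['wrist'],cv2.COLOR_RGB2BGR))
E
```

```text
time: 6.8
tool_pos: [504.4, -241.5, 176.3]
tcp_rot: [3.137, 0.003, 1.444]
contact_force: [-0.4, 0.4, 0.1]
grip_width: 44.1
finger_force: 0.0
[ 504.41926818 -241.47067907  176.25907936] [3.13653912e+00 2.66796246e-03 1.44357317e+00]
top [(0.58, [351.7, 221.0], array([ 511.8, -246.2,  138. ]))] [(0.62, [324.1, 222.0], array([ 513.7, -181.1,  111. ]))]
wrist [(0.66, [259.8, 203.4], array([ 503.5, -239.7,  138. ]))] [(0.87, [258.9, 131.3], array([ 510.7, -177.7,  111. ]))]
scene [(0.63, [329.2, 166.5], array([ 511.9, -242. ,  138. ]))] [(0.84, [320.3, 179.4], array([ 513.8, -195.2,  111. ]))]
wrist top (array([ 506.6, -234.7,  168.7]), array([4.4, 4.4]))
scene top (array([ 512.9, -246.1,  136.4]), array([1., 1.]))
scene wrist (array([ 506.3, -237.4,  141.3]), array([2.8, 2.8]))
```

View pics/e.png

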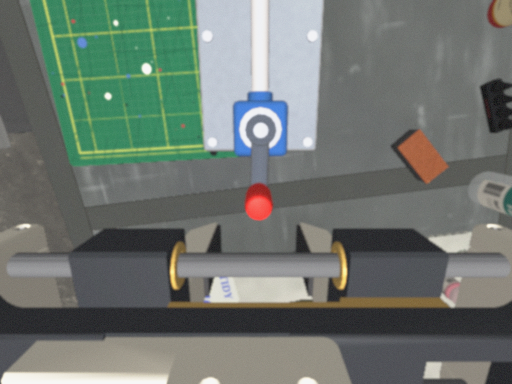

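```bash
cat >> h.py <<'E'
def proj(cam,X):
    m=camera_model(cam);f=192/np.tan(np.radians(m['fov_y'])/2);T=np.array(m['pose'])
    p=T[:3,:3].T@(np.array(X)-T[:3,3]);return np.round([m['cx']-f*p[0]/p[2],m['cy']+f*p[1]/p[2]],1)
E
python3 - <<'E'
from h import *
o=get_obs()
p=o['tool_pos'];print('tcp',proj('wrist',p),'grasp',proj('wrist',p+[0,0,19]),'+47',proj('wrist',p+[0,0,66]))
for z in(108,160):
    for y in(-220,-240): print(z,y,proj('wrist',[504,y,z]))
im=capture('wrist');m,c=hsvmask(im,(0,150,80),(8,255,255));ys,xs=np.nonzero(m);print(xs.min(),xs.max(),ys.min(),ys.max())
print(camera_model('wrist')['fov_y'],o['contact_force'],o['grip_width'])
im=capture('scene');m=cv2.inRange(cv2.cvtColor(im,cv2.COLOR_RGB2HSV),(0,150,60),(8,255,255))[150:190,315:345];ys,xs=np.nonzero(m);print(xs.min()+315,xs.max()+315,ys.min()+150,ys.max()+150)
for z in(108,160):print(proj('scene',[504,-240,z]),proj('scene',[506,-225,z]))
E
```

```text
tcp [258.7 216.9] grasp [258.7 226.1] +47 [258.8 258.7]
108 -220 [257.3 175.3]
108 -240 [259.9 194.6]
160 -220 [257.  187.9]
160 -240 [260.2 211.2]
246 273 185 221
71.31277314022017 [ 0.74494893  0.59733636 -0.35258533] 79.75197191393472
328 334 160 177
[330.5 176.3] [327.5 177.7]
[331.6 160.5] [328.6 161.8]
```

```bash
python3 -m pendant '[0.5,0,0,0,0,0,-1, 0,0,0.9,0,0,0,-1, 0,0,0.9,0,0,0,-1, 0,0,0,0,0,0,-1]'
python3 - <<'E'
from h import *
im={c:capture(c) for c in("top","wrist","scene")}
a=cv2.resize(im['wrist'][120:320,130:390],(400,300))
b=cv2.resize(im['scene'][100:220,260:420],(400,300),interpolation=cv2.INTER_CUBIC)
cv2.imwrite('pics/f.png',cv2.cvtColor(np.hstack([a,b]),cv2.COLOR_RGB2BGR))
p=get_obs()['tool_pos'];print(p,proj('wrist',p),proj('scene',p),proj('top',p))
E
```

```text
time: 7.75
tool_pos: [502.9, -223.3, 115.9]
tcp_rot: [-3.135, -0.003, 1.444]
contact_force: [-0.4, 0.6, 0.1]
grip_width: 92.1
finger_force: 0.0
[ 505.63496703 -225.51418258  120.20745788] [258.7 216.9] [327.9 174. ] [342.2 224.4]
```

View pics/f.png

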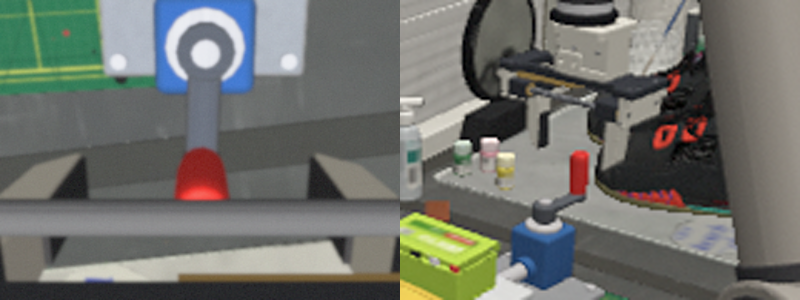

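The left half shows the handle at about (203,180), in front of the finger plane. In the right half the fingertips at (545,145) and (610,183) sit higher than the predicted TCP. I'll compare against predicted projections.

Run:
```python
from h import *
p=get_obs()['tool_pos'];print(p,get_obs()['grip_width'])
u=np.array([.992,-.127,0])
for w,h in((46,0),(46,20),(95,66),(65,60)):
    for s in(-1,1):
        X=p+u*s*w+[0,0,h];q=proj('scene',X);r=proj('wrist',X)
        print(s*w,h,'scenecrop',((q-[260,100])*2.5).round(),'wristcrop',((r-[130,120])*1.5).round(), 'wrist',r)
```

```text
[ 505.63496703 -225.51418258  120.20745788] 91.90047647120154
-46 0 scenecrop [202. 195.] wristcrop [105. 146.] wrist [199.9 217. ]
46 0 scenecrop [140. 175.] wristcrop [281. 145.] wrist [317.5 216.9]
-46 20 scenecrop [203. 180.] wristcrop [ 96. 160.] wrist [194.  226.8]
46 20 scenecrop [140. 160.] wristcrop [290. 160.] wrist [323.6 226.6]
-95 66 scenecrop [242. 154.] wristcrop [-68. 209.] wrist [ 84.5 259.1]
95 66 scenecrop [111. 116.] wristcrop [455. 208.] wrist [433.5 258.6]
-65 60 scenecrop [219. 152.] wristcrop [ 21. 201.] wrist [144.2 253.7]
65 60 scenecrop [130. 126.] wristcrop [366. 200.] wrist [373.9 253.4]
```

The 9 N upward force with the fingers above the handle suggests the tips really sit higher than reported. I'll go back over the handle, open and lower, watching the force.

```bash
python3 -m pendant '[-0.45,0,0,0,0,0,-1, 0,0,0.4,0,0,0,-1, 0,0,0.3,0,0,0,-1, 0,0,0,0,0,0,-1, 0,0,0,0,0,0,-1]'
python3 - <<'E'
from h import *
im={c:capture(c) for c in("wrist","scene")}
a=cv2.resize(im['wrist'][120:320,130:390],(400,300))
b=cv2.resize(im['scene'][100:220,260:420],(400,300),interpolation=cv2.INTER_CUBIC)
cv2.imwrite('pics/g.png',cv2.cvtColor(np.hstack([a,b]),cv2.COLOR_RGB2BGR))
o=get_obs();print(o['tool_pos'],o['contact_force'],o['grip_width'])
E
```

```text
time: 8.4
tool_pos: [502.9, -238.8, 97.6]
tcp_rot: [-3.141, -0.0, 1.443]
contact_force: [-0.0, -0.1, 0.2]
grip_width: 92.1
finger_force: 0.0
[ 503.35097558 -238.98445239   98.13630707] [ 0.57313591 -0.26214619  0.36404805] 92.24646546469046
```

View pics/g.png

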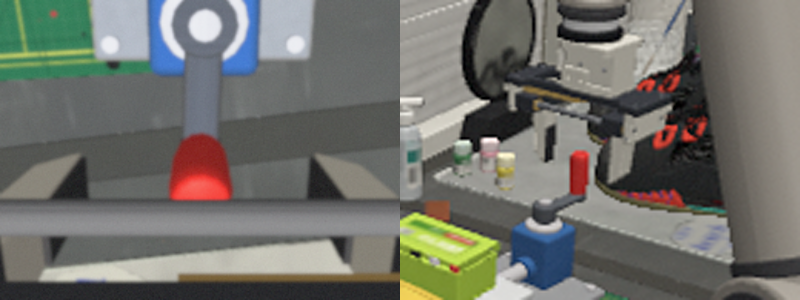

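Now the right half shows fingertips at (545,160) and (620,183), straddling the handle at (578,170) about 35 mm above the reported TCP. I'll go lower and close.

```bash
python3 -m pendant '[-0.1,0,0.4,0,0,0,-1, 0,0,0,0,0,0,1, 0,0,0,0,0,0,1, 0,0,0,0,0,0,1, 0,0,0,0,0,0,1, 0,0,0,0,0,0,1, 0,0,0,0,0,0,1, 0,0,0,0,0,0,1]'; python3 -m pendant '[0,0,0,0,0,0,1,0,0,0,0,0,0,1, 0,0,0,0,0,0,1]'
```

```text
time: 9.3
tool_pos: [502.9, -242.0, 86.1]
tcp_rot: [3.141, 0.0, 1.444]
contact_force: [0.0, 0.4, 0.5]
grip_width: 40.6
finger_force: 0.0
time: 9.6
tool_pos: [503.0, -242.0, 86.1]
tcp_rot: [3.141, 0.0, 1.444]
contact_force: [1.6, 0.5, -0.4]
grip_width: 23.8
finger_force: 30.0
```

Gripped: 23.8 mm wide at 30 N. Next is the first half turn clockwise.

```bash
python3 -m pendant '[0.07,-0.535,0,0,0,0,1, 0.207,-0.499,0,0,0,0,1, 0.329,-0.428,0,0,0,0,1, 0.428,-0.329,0,0,0,0,1, 0.499,-0.207,0,0,0,0,1, 0.535,-0.07,0,0,0,0,1]'
```

```text
time: 10.2
tool_pos: [451.9, -173.0, 86.2]
tcp_rot: [3.135, 0.001, 1.443]
contact_force: [15.3, -4.4, -12.2]
grip_width: 24.1
finger_force: 30.0
```

```bash
python3 -m pendant '[0.535,0.19,0,0,0,0,1, 0.499,0.207,0,0,0,0,1, 0.428,0.329,0,0,0,0,1, 0.329,0.428,0,0,0,0,1, 0.207,0.499,0,0,0,0,1, 0.07,0.535,0,0,0,0,1]'
```

```text
time: 10.8
tool_pos: [521.9, -119.3, 86.0]
tcp_rot: [-3.14, 0.001, 1.444]
contact_force: [-4.3, -7.5, 1.3]
grip_width: 24.1
finger_force: 30.0
```

```bash
python3 -m pendant '[-0.11,0.535,0,0,0,0,1, -0.207,0.499,0,0,0,0,1, -0.329,0.428,0,0,0,0,1, -0.428,0.329,0,0,0,0,1, -0.499,0.207,0,0,0,0,1, -0.535,0.07,0,0,0,0,1, -0.535,-0.07,0,0,0,0,1, -0.499,-0.207,0,0,0,0,1, -0.428,-0.329,0,0,0,0,1, -0.329,-0.428,0,0,0,0,1, -0.207,-0.499,0,0,0,0,1, -0.07,-0.535,0,0,0,0,1]'
python3 -m pendant '[0.07,-0.535,0,0,0,0,1, 0.207,-0.499,0,0,0,0,1, 0.329,-0.428,0,0,0,0,1, 0.428,-0.329,0,0,0,0,1, 0.499,-0.207,0,0,0,0,1, 0.535,-0.07,0,0,0,0,1, 0.535,0.07,0,0,0,0,1, 0.499,0.207,0,0,0,0,1, 0.428,0.329,0,0,0,0,1, 0.329,0.428,0,0,0,0,1, 0.207,0.499,0,0,0,0,1, 0.07,0.535,0,0,0,0,1]'
python3 - <<'E'
from h import *
o=get_obs();print(o['tool_pos'],o['contact_force'])
im={c:capture(c) for c in("scene","top")}
for c in im:
    for t in("deck_top","table_top","crank_hub","handle_mid","carton"): print(c,t,[(round(q['score'],2),q['location']) for q in pinpoint(c,t)[:2]])
a=cv2.resize(im['scene'][160:270,180:340],(800,550),interpolation=cv2.INTER_CUBIC)
cv2.imwrite('pics/i.png',cv2.cvtColor(a,cv2.COLOR_RGB2BGR))
for X in([552,140,98],[552,140,118],[535.5,9,98]): print(X,proj('scene',X),proj('top',X))
E
```

```text
time: 12.0
tool_pos: [506.0, -242.7, 85.9]
tcp_rot: [3.141, -0.003, 1.442]
contact_force: [4.1, 10.5, 1.2]
grip_width: 24.1
finger_force: 30.0
time: 13.2
tool_pos: [522.1, -119.3, 86.0]
tcp_rot: [-3.14, 0.0, 1.445]
contact_force: [-3.3, -4.9, 0.5]
grip_width: 24.3
finger_force: 30.0
[ 522.08630999 -119.27889509   86.0205726 ] [-3.32268471 -4.94811385  0.52162745]
scene deck_top [(0.81, [239.9, 222.1])]
scene table_top [(0.52, [272.8, 193.6])]
scene crank_hub [(0.51, [315.8, 178.8])]
scene handle_mid [(0.69, [303.4, 178.7]), (0.15, [318.5, 183.0])]
scene carton [(0.88, [274.0, 204.4])]
top deck_top [(0.63, [202.2, 211.9]), (0.57, [261.0, 155.5])]
top table_top [(0.69, [252.3, 214.6])]
top crank_hub []
top handle_mid []
top carton [(0.67, [252.6, 215.3])]
[552, 140, 98] [237.9 223.9] [199.4 210.5]
[552, 140, 118] [237.6 216.9] [198.5 209.5]
[535.5, 9, 98] [274.3 206.4] [250.  215.8]
```

View pics/i.png

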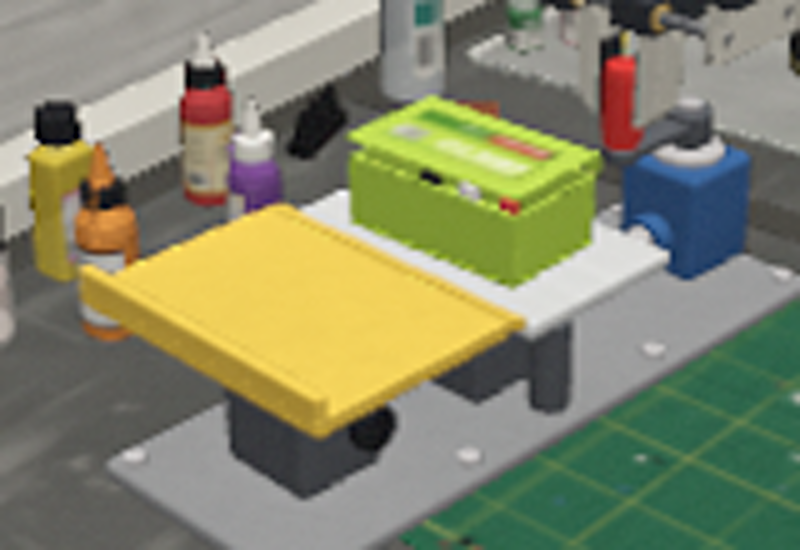

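The crop shows the table slightly below the deck: their front edges run (530,330)–(668,255) and (330,420)–(523,322). I'll measure how far they are from collinear.

Run:
```python
from h import *
im=capture("scene").astype(int)
for c in (248,254,260,266,272,278,282,288,292,296,300,304,308,311):
    for r0 in [int(round(225-(c-285)*0.51))]:
        print(c,r0-7,' '.join('%d/%d/%d'%tuple(im[r,c]) for r in range(r0-7,r0+9)))
```

```text
248 237 243/212/91 243/210/91 243/209/89 245/213/92 246/214/94 205/173/68 181/150/55 171/142/57 103/87/48 60/61/64 63/65/69 63/64/68 60/60/64 61/60/65 61/65/67 60/62/65
254 234 244/212/92 243/211/91 242/210/90 245/213/92 247/215/93 200/168/65 180/149/57 171/142/53 92/75/52 34/37/43 28/30/34 22/21/27 27/27/31 26/25/27 24/25/27 22/21/23
260 231 242/211/91 243/211/92 243/211/90 245/213/92 238/206/88 190/159/59 174/144/49 155/138/91 152/152/151 153/155/157 154/154/155 157/158/158 159/160/159 160/160/160 158/159/159 158/157/158
266 228 244/211/91 243/211/90 243/210/91 246/214/92 231/199/82 192/161/62 178/148/53 120/100/52 107/109/110 151/151/154 155/155/156 152/153/154 151/153/153 151/152/153 152/153/153 154/154/155
272 225 242/210/91 242/210/91 245/213/93 249/217/94 228/196/82 191/159/60 177/146/53 111/91/48 53/54/58 54/55/61 56/57/60 58/60/62 54/53/58 48/50/56 109/109/111 151/152/151
278 222 220/187/73 237/205/87 247/214/93 247/214/93 205/174/69 178/148/55 164/134/53 92/81/66 56/60/67 61/63/68 61/62/65 57/58/64 62/62/65 60/62/66 59/62/65 57/57/61
282 220 222/222/221 221/224/227 231/209/
[... 789 characters left out ...]
 218/218/215 181/181/179 151/151/150 142/141/142 154/155/156 158/158/159 160/159/160 159/159/159 158/158/158
304 208 221/221/219 221/221/219 221/221/218 222/222/220 222/222/219 222/222/220 223/223/221 216/216/213 177/177/175 151/151/149 146/147/147 155/156/155 157/157/157 156/157/158 157/158/158 157/157/158
308 206 206/203/201 206/202/200 221/220/220 221/221/218 222/222/219 223/223/220 225/225/222 213/213/210 172/172/169 143/143/141 154/153/154 157/156/157 157/157/158 156/157/157 156/157/156 157/157/157
311 205 64/110/163 55/94/146 37/72/116 23/54/98 159/163/170 220/219/216 224/223/220 186/187/183 151/151/147 142/142/142 157/157/157 158/159/159 157/157/157 157/156/157 156/155/156 157/157/157
```

The deck is about 3.2 px above the table's edge line. That is about 9.5 mm, or roughly 0.79 turn (19 rows of 15°).

```bash
python3 -m pendant '[-0.09,0.535,0,0,0,0,1, -0.207,0.499,0,0,0,0,1, -0.329,0.428,0,0,0,0,1, -0.428,0.329,0,0,0,0,1, -0.499,0.207,0,0,0,0,1, -0.535,0.07,0,0,0,0,1, -0.535,-0.07,0,0,0,0,1, -0.499,-0.207,0,0,0,0,1, -0.428,-0.329,0,0,0,0,1, -0.329,-0.428,0,0,0,0,1, -0.207,-0.499,0,0,0,0,1, -0.07,-0.535,0,0,0,0,1]'
python3 -m pendant '[0.1,-0.535,0,0,0,0,1, 0.207,-0.499,0,0,0,0,1, 0.329,-0.428,0,0,0,0,1, 0.428,-0.329,0,0,0,0,1, 0.499,-0.207,0,0,0,0,1, 0.535,-0.07,0,0,0,0,1, 0.535,0.07,0,0,0,0,1, 0,0,0,0,0,0,1]'
cat >> h.py <<'E'
def edge(im,c,r0,top,side):
    # row where brightness falls from top to side (subpixel), red channel
    v=im[:,c,0].astype(float);mid=(top+side)/2
    for r in range(r0-7,r0+8):
        if v[r]>=mid>v[r+1]: return r+.5+(v[r]-mid)/(v[r]-v[r+1])
def level():
    im=capture("scene")
    def fit(cols,top,side):
        p=[(c,e) for c in cols for e in[max([edge(im,c,int(225-(c-285)*.51)-k,top,side) or 0 for k in(0,2)])] if e]
        p=np.array(p);k=np.polyfit(p[:,0],p[:,1],1)
        g=abs(np.polyval(k,p[:,0])-p[:,1])<.6;p=p[g];k=np.polyfit(p[:,0],p[:,1],1);return k,len(p)
    a,n=fit(range(248,273),244,182);b,m=fit(range(288,311),222,160)
    print('slopes',a[0],b[0],n,m,'gap px at 260,280,298:',[np.polyval(b,x)-np.polyval(a,x) for x in(260,280,298)],'(+ = table low, .34 px/mm)')
E
python3 - <<'E'
from h import *
level()
E
```

```text
time: 15.05
tool_pos: [505.0, -242.7, 85.9]
tcp_rot: [-3.141, -0.004, 1.442]
contact_force: [4.5, 15.6, 2.7]
grip_width: 24.4
finger_force: 30.0
time: 15.85
tool_pos: [456.5, -156.8, 86.0]
tcp_rot: [-3.141, -0.0, 1.445]
contact_force: [-1.4, 1.4, 2.2]
grip_width: 24.2
finger_force: 30.0
slopes -0.5279100923692768 -0.5261042499436827 25 23 gap px at 260,280,298: [np.float64(0.12170379822100585), np.float64(0.15782064673288687), np.float64(0.19032581039360252)] (+ = table low, .34 px/mm)
```

The table is level to within about 0.5 mm. I'll add one small step, then release, rise and look for the carton.

```bash
python3 -m pendant '[0.45,0.2,0,0,0,0,1, 0,0,0,0,0,0,-1, 0,0,0,0,0,0,-1, 0,0,0,0,0,0,-1, 0,0,0,0,0,0,-1, 0,0,0,0,0,0,-1, 0,0,-0.6,0,0,0,-1, 0,0,-0.8,0,0,0,-1, 0,0,-0.8,0,0,0,-1, 0,0,0,0,0,0,-1]'
python3 - <<'E'
from h import *
level()
im={c:capture(c) for c in('top','wrist')}
for c in ('top','scene','wrist'):
    for t,z in(("carton",107.5),("deck_top",108),("table_top",107.5)): print(c,t,[(round(q['score'],2),np.round(q['location']),atz(c,q['location'],z)) for q in pinpoint(c,t)[:1]])
for c in('top',):
    m,ce=hsvmask(im[c],(30,120,80),(45,255,255));r=cv2.minAreaRect(np.argwhere(m)[:,::-1].astype(np.float32));print(r,atz(c,r[0],161))
    b=cv2.boxPoints(r);print([atz(c,q,161) for q in b])
E
```

```text
time: 16.9
tool_pos: [466.2, -146.7, 155.0]
tcp_rot: [3.136, 0.002, 1.443]
contact_force: [-0.3, -0.0, -0.3]
grip_width: 89.9
finger_force: 0.0
slopes -0.5279636529099543 -0.5266957776575286 25 23 gap px at 260,280,298: [np.float64(-0.011002406412529808), np.float64(0.014355098636002595), np.float64(0.03717685317965902)] (+ = table low, .34 px/mm)
top carton [(0.56, array([250., 216.]), array([534.3,   9.4, 107.5]))]
top deck_top [(0.89, array([203., 211.]), array([550. , 130.2, 108. ]))]
top table_top [(0.75, array([251., 217.]), array([531.1,   7.7, 107.5]))]
scene carton [(0.57, array([275., 203.]), array([532.9,   7.5, 107.5]))]
scene deck_top [(0.75, array([235., 220.]), array([559.6, 141.1, 108. ]))]
scene table_top [(0.84, array([277., 201.]), array([537. ,  -5.1, 107.5]))]
wrist carton [(0.37, array([470.,  53.]), array([650.9, -43. , 107.5]))]
wrist deck_top []
wrist table_top []
((249.52056884765625, 212.94520568847656), (27.8327693939209, 46.48664855957031), 2.12109637260437) [534.7  10.3 161. ]
[array([479.9,  47.2, 161. ]), array([594.6,  41.5, 161. ]), array([590.6, -27.4, 161. ]), array([475.9, -20.2, 161. ])]
```

The table is level to within 0.1 mm. The carton is at about (534.5, 9) with yaw -0.05. I'll move behind its -y side with the fingers half open.

```bash
python3 -m pendant '[0.86,0.4,0,0,0,0,0, 0.86,0.4,0,0,0,0,0, 0.86,0.4,0,0,0,0,0, 0.85,0.39,0,0,0,0,0, 0,0,0,0,0,0,0, 0,0,0.6,0,0,0,0, 0,0,0.6,0,0,0,0, 0,0,0.5,0,0,0,0, 0,0,0.4,0,0,0,0, 0,0,0.1,0,0,0,0, 0,0,0,0,0,0,0]'
python3 - <<'E'
from h import *
im={c:capture(c) for c in("wrist","scene")}
a=cv2.resize(im['wrist'],(400,300))
b=cv2.resize(im['scene'][130:250,220:380],(400,300),interpolation=cv2.INTER_CUBIC)
cv2.imwrite('pics/j.png',cv2.cvtColor(np.hstack([a,b]),cv2.COLOR_RGB2BGR))
E
```

```text
time: 18.6
tool_pos: [524.6, -49.9, 85.8]
tcp_rot: [-3.141, 0.0, 1.443]
contact_force: [0.2, -0.3, 0.4]
grip_width: 46.1
finger_force: 0.0
```

View pics/j.png

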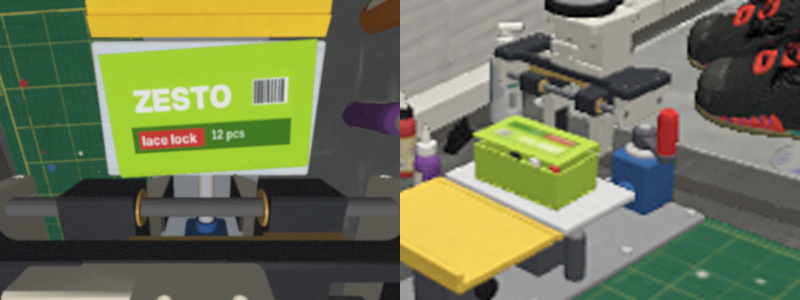

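The wrist view shows the carton ahead, centred at column 210 and almost in line with the gripper. The fingers stand behind it, clear of the crank. Pushing starts now.

```bash
python3 -m pendant '[0.25,0.1,0,0,0,0,0, 0.25,0,0,0,0,0,0, 0.25,0,0,0,0,0,0, 0.25,0,0,0,0,0,0, 0.25,0,0,0,0,0,0, 0.25,0,0,0,0,0,0, 0.25,0,0,0,0,0,0, 0.25,0,0,0,0,0,0, 0.25,0,0,0,0,0,0, 0.25,0,0,0,0,0,0]'
python3 - <<'E'
from h import *
im=capture('top');m,ce=hsvmask(im,(30,120,80),(45,255,255));r=cv2.minAreaRect(np.argwhere(m)[:,::-1].astype(np.float32));print(r,atz('top',r[0],161))
E
```

```text
time: 19.7
tool_pos: [537.1, 25.2, 85.7]
tcp_rot: [-3.141, -0.0, 1.444]
contact_force: [0.3, -2.0, -0.3]
grip_width: 45.9
finger_force: 1.0
((220.729736328125, 223.62164306640625), (15.782302856445312, 19.399080276489258), 9.462321281433105) [510.  81. 161.]
```

```bash
python3 -m pendant '[0.25,0,0,0,0,0,0, 0.25,0,0,0,0,0,0, 0.25,0,0,0,0,0,0, 0.25,0,0,0,0,0,0, 0.25,0,0,0,0,0,0, 0.25,0,0,0,0,0,0, 0.2,0,0,0,0,0,0, 0,0,0,0,0,0,0]'
python3 - <<'E'
from h import *
im={c:capture(c) for c in("wrist","scene")}
a=cv2.resize(im['wrist'],(400,300))
b=cv2.resize(im['scene'][140:260,190:350],(400,300),interpolation=cv2.INTER_CUBIC)
cv2.imwrite('pics/k.png',cv2.cvtColor(np.hstack([a,b]),cv2.COLOR_RGB2BGR))
for c in('scene','wrist'):
    print(c,[(round(q['score'],2),np.round(q['location']),atz(c,q['location'],108)) for q in pinpoint(c,"carton")[:1]])
E
```

```text
time: 20.55
tool_pos: [543.9, 76.1, 86.1]
tcp_rot: [3.141, -0.001, 1.444]
contact_force: [-0.1, -0.6, 0.2]
grip_width: 45.8
finger_force: 0.0
scene [(0.72, array([243., 218.]), array([548.9, 124. , 108. ]))]
wrist [(0.68, array([263., 162.]), array([552.3, 120.7, 108. ]))]
```

View pics/k.png

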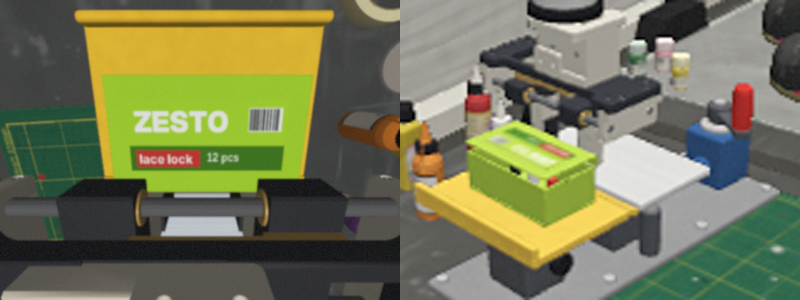

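The carton is on the deck, square, with clear room to the rim. I'll push about 12 mm more, then back off and rise.

```bash
python3 -m pendant '[0.2,0,0,0,0,0,0, 0.2,0,0,0,0,0,0, 0,0,0,0,0,0,0, -0.4,0,0,0,0,0,0, -0.8,0,0,0,0,0,0, -0.8,0,0,0,0,0,0, 0,0,-0.8,0,0,0,0, 0,0,-0.8,0,0,0,0, 0,0,-0.8,0,0,0,0, -0.8,-0.8,-0.8,0,0,0,0, -0.8,-0.8,-0.5,0,0,0,0, -0.8,-0.8,0,0,0,0,0]'
python3 -m pendant '[-0.8,-0.9,0,0,0,0,0, -0.8,-0.9,0,0,0,0,0, 0,0,0,0,0,0,0]'
python3 - <<'E'
from h import *
im={c:capture(c) for c in("top","scene")}
cv2.imwrite('pics/l.png',cv2.cvtColor(np.hstack([cv2.resize(im['top'][100:280,130:370],(400,300)),cv2.resize(im['scene'][140:260,190:350],(400,300))]),cv2.COLOR_RGB2BGR))
for c in('scene','top'):
  for t in('carton','deck_top','table_top'):
    print(c,t,[(round(q['score'],2),np.round(q['location']),atz(c,q['location'],108)) for q in pinpoint(c,t)[:1]])
m,ce=hsvmask(im['top'],(30,120,80),(45,255,255));r=cv2.minAreaRect(np.argwhere(m)[:,::-1].astype(np.float32));print(r,atz('top',r[0],162))
print(get_obs()['contact_force'])
E
```

```text
time: 21.95
tool_pos: [457.1, -36.3, 199.0]
tcp_rot: [3.137, 0.001, 1.444]
contact_force: [-0.3, 0.5, -0.1]
grip_width: 45.4
finger_force: 0.0
time: 22.25
tool_pos: [394.4, -77.4, 197.1]
tcp_rot: [-3.141, 0.001, 1.441]
contact_force: [-0.4, -0.5, 0.6]
grip_width: 45.9
finger_force: 0.0
scene carton [(0.58, array([238., 217.]), array([563.7, 126.1, 108. ]))]
scene deck_top [(0.59, array([240., 219.]), array([552.4, 133. , 108. ]))]
scene table_top [(0.84, array([276., 199.]), array([547.5, -14.9, 108. ]))]
top carton [(0.75, array([201., 209.]), array([553.5, 135.9, 108. ]))]
top deck_top [(0.8, array([199., 212.]), array([547.6, 140.5, 108. ]))]
top table_top [(0.92, array([252., 214.]), array([539.5,   3.9, 108. ]))]
((199.1307830810547, 206.953857421875), (29.768335342407227, 48.001441955566406), 7.125016689300537) [551.9 133.4 162. ]
[-0.38893363 -1.55177191  0.28062936]
```

View pics/l.png

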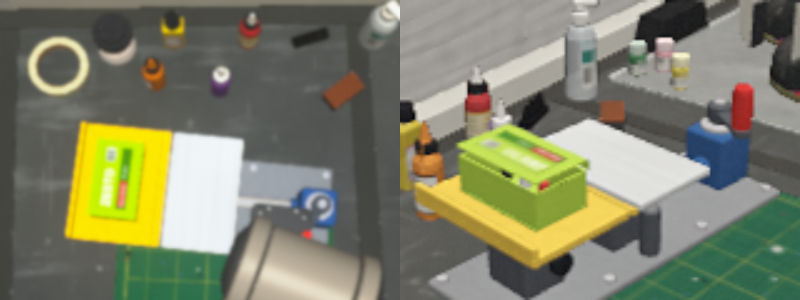

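The carton stands in the middle of the deck, the table is level and the robot is clear, so I'm handing in.

```bash
python3 -c "
from plant import *
print(close_job())"
```

```text
the job is handed in; nothing more can be done
None
```

I handed the job in at about 22 s. By camera, the table is level with the deck to within about 1 mm, the carton stands upright near the deck's centre and the other objects look undisturbed. The hand-in returned no verdict.

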